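# Hold a mask-frame bar square with a setting square

## Task

The sprung bar on the mask-frame jig leans out of square: pick up the aluminium setting square by its black upright grip, lift it onto the jig's plate and, lying flat there, press it into the corner until one outer face is flush along the fixed rail and the other has pushed the bar out to a right angle, with the square's heel fully home in the corner. Finish while still gripping the square and pressing it against both rail and bar, so that the bar is held square for bolting; do not let go, and leave the probe, the cup and the screwdriver alone.

Things in the scene. Friction and masses are not known exactly. Their poses are not given: they have to be found in the camera images.
- square_grip (a point): Centre of the black upright grip of the loose L-shaped square. Grip: 50 mm along the square's x, 22 mm along its y (grasp across the 22 mm), standing from 16 to 59 mm above the square's underside; this point is 36.5 mm above the underside. Axes are the square's, z up. The outer faces (facing -x and -y) lie 48 mm from this point.
- square_heel (a point): The heel of the square: its outer corner, where the two outer faces meet, at underside height; (-48, -48, -36.5) mm from square_grip in the square's axes.
- square: The loose aluminium square, about 0.35 kg, flat on the bench at the start; origin at its underside below the grip's centre; axes as square_grip. Two legs run from the heel along its +x and +y, each 130 mm long, 26 mm wide, 16 mm tall; a 12 mm thick web, 48 x 48 mm, fills the inside of the L. The black grip stands on the web.
- plate: The jig's fixed plywood base plate, 270 (x) x 240 (y) x 8 mm thick, on the bench; origin at the centre of its underside. The rail runs along its x at its -y edge; the bar lies roughly along its y near its -x edge.
- corner (a point): The jig's corner, at the top of the plate (8 mm above the bench): the line of the rail's inner face meets the line that the bar's inner face takes when square; axes as the plate's. It lies at (-85, -80, 8) mm in the plate's frame. The square belongs in the quadrant +x, +y from here, its axes parallel to the plate's and its heel at this point.
- rail: Fixed dark steel rail on the plate, 270 x 26 mm, 18 mm tall (top 26 mm above the bench), along the plate's x; its inner face (towards +y) passes through the corner. Origin is that of the plate.
- bar_tip (a point): Free end of the swinging dark steel bar: top edge of its inner face, at the end. The bar is 28 mm wide, 18 mm tall and lies over the plate, turning about the pivot's vertical axis. This point is 14 mm to the bar's +x and 170 mm along its +y from that axis, 26 mm above the bench; axes are the bar's, parallel to the plate's when it is square.
- pivot: The bar's fixed steel pivot boss, radius 14 mm, 18 mm tall; origin on its axis at its foot, (-14, +20) mm from the corner in the plate's axes. It stops the square when the square's outer face reaches the corner's line.
- bar (a joint): Angle of the bar in rad: 0 is square to the rail, positive leans in over the corner's quadrant (towards the plate's +x); it starts between 0.19 and 0.29. A spring of 1.0 N m/rad (at rest at 0.28) with 0.1 N m of friction leads it back in; pushing it square with the leg's end takes about 3 N. It can be pushed past square, to -0.3.
- probe: Bystander: white light probe with a black nose, 180 mm long, 42 mm wide, 36 mm tall, lying on the bench beyond the square. Leave alone.
- cup: Bystander: open steel cup, 64 mm across, 50 mm tall, standing on the bench on the far side. Leave alone.
- driver: Bystander: screwdriver with a black handle, 160 mm long, lying on the bench beyond the jig. Leave alone.
Things that resemble listed ones, but are neither listed nor needed, are in the scene too. Of the things that look like the square, take the one that is farthest to the robot's left at the start.

How it is judged:
By the outcome, as a careful person would: the job done as asked, in the order asked, and still so for the second after the job is handed in, while the arm keeps its last pose, push and grip.
It also fails if it takes over 54 s, if anything falls off the work surface, if the arm or the gripper's body presses on something with over 40 N, if the wrist force passes 120 N, or if a joint passes its speed limit or range.

## Robot

A 7-joint arm with a two-finger parallel gripper is mounted at the origin on the work surface. World frame = base frame: x ahead of the robot, y to its left, z up, the work surface at z = 0. Lengths are in m, angles in rad, forces in N, time in s.
With the tool pointing down it reaches from about 0.425 to 0.875 m from the base axis. Payload 4.7 kg.
Tool frame: the origin (TCP) lies at the very end of the fingers, on their centre line; the grasp point (between the pads) lies 19 mm behind it (robot.grasp_offset is the distance from the TCP to the grasp point, in m); z points along the fingers, y is the direction in which the jaws open and shut (so a half turn about z gives the same grasp; the last joint's range is limited). The gripper opens to 87 mm and grips with 3 to 60 N. Pads are 19 mm wide; open, the fingers measure 117 mm over their backs; the gripper's body (75 mm by 190 mm) begins 51 mm behind the grasp point.
Start: joints at [-1.305, 0.321, -0.07, 1.45, 0.023, 1.371, -0.057], TCP at [0.162, 0.63, 0.223] pointing down, gripper open.
Joint ranges: [-2.86, 2.86], [-0.3, 2.09], [-1.38, 1.24], [0.06, 2.45], [-1.56, 4.7], [0.09, 2.05], [-2.69, 2.69]. Speed limits (rad/s): [2.57, 2.57, 3.14, 3.14, 3.14, 3.14, 3.14].

## Interface

Orientations are given as [roll, pitch, yaw] about the fixed x, y, z axes, in that order (R = Rz(yaw) Ry(pitch) Rx(roll)).
In Python, from bench import robot, move_gripper, read_camera, camera_model gives the robot as it stands. Calls block until the motion is done:
- robot.move_to(position, orientation): joint-space move of the TCP to a pose.
- robot.servo_line(position, vel=0.15, rotation=None, contact_N=None): straight line of the TCP; rotation=None keeps the orientation; vel is the mean speed in m/s. With contact_N (N) it stops when the force on the tool has changed by that much, and returns True; else False.
- robot.move_joints(angles): joint-space move.
- move_gripper(opening, f_grip=None): opening from 0.0 (shut) to 1.0 (fully open); f_grip is the grip in N (None keeps the last); returns when the fingers have stopped.
- robot.sleep(seconds).
- robot.solve_ik(position, orientation): joint angles nearest the present ones, or None.
- robot.read_state(): the state.
- read_camera(name): name is "scene" or "side" or "wrist"; returns the picture (400x640x3 uint8, red, green, blue); there is no depth.
- camera_model(name): a dict with "fx", "fy", "cx", "cy" (pixels), "k1" (the pictures are not rectified: a ray, as slopes to the right and down, at radius r is drawn at 1 + k1 r^2 times it, then the intrinsics apply), "R" (3x3) and "t" (3): a world point X has camera coordinates R X + t; the wrist camera has in their place "tool_from_camera" (4x4, takes a point from camera to tool coordinates, whose origin is the TCP and whose axes are the flange's). Camera axes: x right, y down, z forward; pixel columns grow to the right and rows downward; lengths in m; the calibration is good to about 2 mm. A picture is of the moment at which its call begins: read the wrist's pose just before it. camera_model takes no time and is no camera call.
A pose or a line that the arm cannot do raises robot.PlanningError and nothing moves.
- robot.hand_in(): hands the job in, once; it reports no verdict.
The state is a dict: "time_s": time; "joints": joint angles; "dq": joint speeds; "tau": joint torques, N m; "eef_pos": TCP position; "tcp_rot": TCP orientation; "wrist_force": force on the tool from outside, world axes, zero at the start; "ft_torque": the same for the moment, N m; "opening": opening from 0.0 (shut) to 1.0 (fully open).
Only numpy, scipy, OpenCV 4.12 (cv2) and the standard library are available. Lean on these libraries where they do the work, as an engineer would, in place of code of your own. Each camera call takes 0.05 s, during which the arm holds its last target.

## Working session

There is one attempt and no reset: what is moved stays moved. The work goes in short steps, each a Python script; the robot and the scene stay as the last script left them, time stands still between calls to the robot, and variables do not carry over. Pictures are saved under pics/ and viewed, and the job is handed in when it is done.

```bash
mkdir -p pics; ls; python3 - <<'E'
from bench import robot, read_camera, camera_model
import cv2, numpy as np
s=robot.read_state(); print(s['time_s'],s['eef_pos'],s['tcp_rot'],s['opening'])
for n in ['scene','side','wrist']:
    im=read_camera(n); cv2.imwrite(f'pics/{n}0.png',im[:,:,::-1])
    m=camera_model(n); print(n,{k:np.round(v,4).tolist() for k,v in m.items()})
E
```

```text
pics
0.0 [0.16182781 0.62895169 0.22145343] [-3.13966728e+00  8.67425124e-05  2.88987429e+00] 1.0016829592992804
scene {'fx': 513.4009, 'fy': 513.4009, 'cx': 321.4395, 'cy': 208.0816, 'k1': -0.0153, 'R': [[-0.379, 0.9252, 0.0158], [0.7202, 0.3056, -0.6228], [-0.5811, -0.2247, -0.7822]], 't': [0.2194, -0.3853, 1.6138]}
side {'fx': 427.3638, 'fy': 427.3638, 'cx': 316.1661, 'cy': 197.9907, 'k1': -0.0088, 'R': [[-0.9317, -0.3632, -0.0002], [-0.2215, 0.5685, -0.7923], [0.2879, -0.7382, -0.6101]], 't': [0.5553, 0.1864, 0.9743]}
wrist {'fx': 320.6143, 'fy': 320.6143, 'cx': 320.5656, 'cy': 203.5967, 'k1': -0.0453, 'tool_from_camera': [[0.0001, -0.9612, -0.2759, 0.0757], [1.0, -0.0, 0.0002, 0.0006], [-0.0002, -0.2759, 0.9612, -0.1621], [0.0, 0.0, 0.0, 1.0]]}
```

View pics/scene0.png

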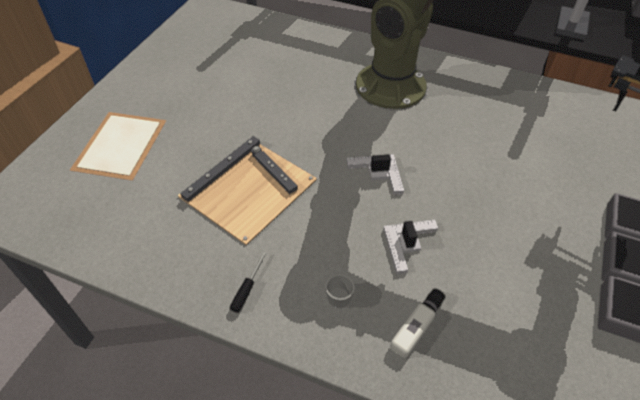

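View pics/side0.png

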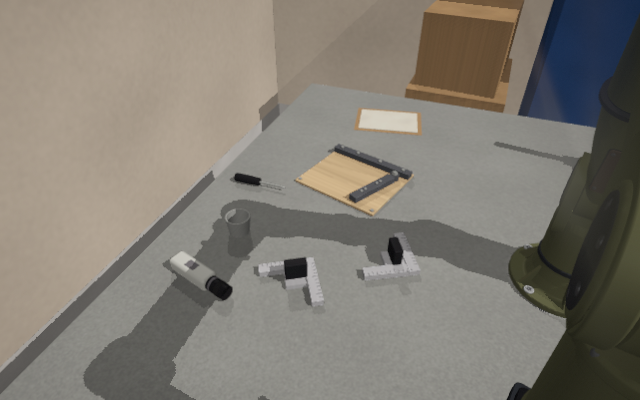

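View pics/wrist0.png

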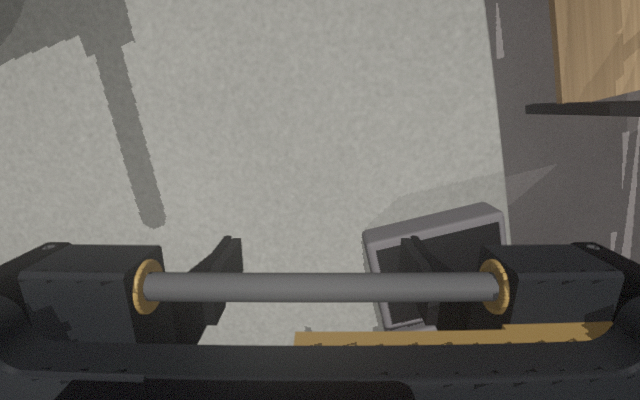

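The scene view shows two squares: A with its grip at about (380,162) and B at about (410,234). The side view shows B at (295,268) and A at (396,250). The jig is at (250,185), with the pivot corner near the top at (255,145). I'll cast rays for both squares and the jig, and take enlarged crops.

```bash
cat > h.py <<'E'
import numpy as np, cv2
from bench import robot, move_gripper, read_camera, camera_model
from scipy.spatial.transform import Rotation as Ro
def cam(n, st=None):
    m=camera_model(n)
    K=np.array([[m['fx'],0,m['cx']],[0,m['fy'],m['cy']],[0,0,1]]); d=np.array([m['k1'],0,0,0,0.])
    if 'R' in m: R=np.array(m['R']); t=np.array(m['t'])
    else:
        T=np.eye(4); T[:3,:3]=Ro.from_euler('xyz',st['tcp_rot']).as_matrix(); T[:3,3]=st['eef_pos']
        W=np.linalg.inv(T@np.array(m['tool_from_camera'])); R=W[:3,:3]; t=W[:3,3]
    return K,d,R,t
def ray(c,p):
    K,d,R,t=c; u=cv2.undistortPoints(np.array(p,float).reshape(-1,1,2),K,d)[:,0]
    return -R.T@t, np.c_[u,np.ones(len(u))]@R
def plane(c,p,z):
    o,v=ray(c,p); return o+v*((z-o[2])/v[:,2])[:,None]
def tri(c1,p1,c2,p2):
    o1,v1=ray(c1,[p1]);o2,v2=ray(c2,[p2]);v1=v1[0]/np.linalg.norm(v1);v2=v2[0]/np.linalg.norm(v2)
    s=np.linalg.lstsq(np.c_[v1,-v2],o2-o1,rcond=None)[0]
    a=o1+s[0]*v1;b=o2+s[1]*v2; return (a+b)/2,np.linalg.norm(a-b)
def proj(c,P):
    K,d,R,t=c; return cv2.projectPoints(np.array(P,float).reshape(-1,3),cv2.Rodrigues(R)[0],t,K,d)[0][:,0]
def crop(im,x0,y0,x1,y1,s,name):
    cv2.imwrite(f'pics/{name}.png',cv2.resize(im[y0:y1,x0:x1],None,fx=s,fy=s,interpolation=cv2.INTER_CUBIC))
E
python3 - <<'E'
from h import *
S=cam('scene');D=cam('side')
print(np.round(plane(S,[(380,162),(410,234)],.04),3), np.round(plane(D,[(396,250),(295,268)],.04),3))
for a,b in [((380,162),(396,250)),((410,234),(295,268))]: print(tri(S,a,D,b))
print('jig scene',np.round(plane(S,[(178,196),(247,242),(316,180),(255,145)],.008),3))
i=cv2.imread('pics/scene0.png'); crop(i,335,140,455,280,4,'sc_sq'); crop(i,170,130,330,250,5,'sc_jig')
i=cv2.imread('pics/side0.png'); crop(i,240,220,440,320,4,'sd_sq'); crop(i,290,130,420,220,6,'sd_jig')
E
```

```text
[[0.367 0.079 0.04 ]
 [0.562 0.218 0.04 ]] [[0.364 0.083 0.04 ]
 [0.561 0.22  0.04 ]]
(array([0.36470397, 0.07896569, 0.03676384]), np.float64(0.0006206934596514015))
(array([0.56119824, 0.21792997, 0.03841645]), np.float64(0.0011668706452785441))
jig scene [[ 0.654 -0.365  0.008]
 [ 0.713 -0.137  0.008]
 [ 0.466 -0.062  0.008]
 [ 0.412 -0.268  0.008]]
```

View pics/sc_sq.png

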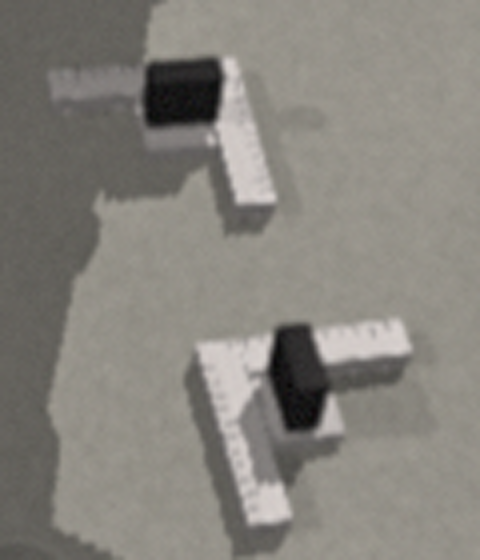

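View pics/sc_jig.png

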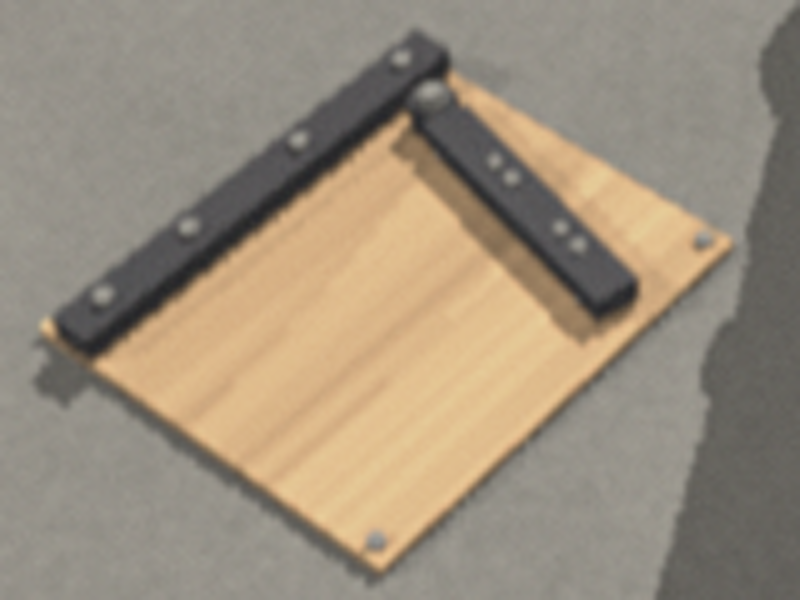

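View pics/sd_sq.png

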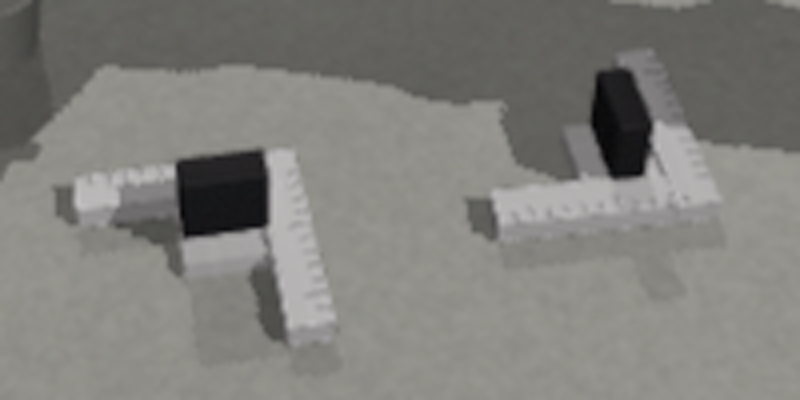

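Two candidates fit "the square":
- A: scene (380,162), grip at world (0.365, 0.079).
- B: scene (410,234), grip at world (0.561, 0.218).

B is farthest to the robot's left, so it is the one to take. The crop shows its legs running to image-right (+y) and image-down (+x), with the grip standing at 37–38 mm as expected. Next come wrist views over the jig and then over B.

```bash
python3 - <<'E'
from h import *
S=cam('scene')
c=lambda x,y,x0,y0,s:(x0+x/s,y0+y/s)
P=plane(S,[c(197,345,335,140,4),c(402,320,335,140,4),c(250,525,335,140,4)],.016); print('B heel,yend,xend',np.round(P,4))
a=P[2]-P[0];b=P[1]-P[0]; print(np.linalg.norm(a),np.linalg.norm(b),np.arctan2(a[1],a[0]),np.arctan2(-b[0],b[1]))
P=plane(S,[c(40,322,170,130,5),c(378,573,170,130,5),c(735,240,170,130,5)],.008); print(np.round(P,4))
a=P[1]-P[0];b=P[2]-P[1]; print(np.linalg.norm(a),np.linalg.norm(b),np.arctan2(b[1],b[0])-np.pi,np.arctan2(-a[0],a[1]))
ctr=(P[0]+P[2])/2; print('plate ctr',ctr)
# overhead jig view
for yaw in (2.89,-.3,1.2,0,3.1):
  for x,y in ((.50,-.22),(.58,-.22)):
    q=robot.solve_ik([x,y,.25],[np.pi,0,yaw]); print(yaw,x,y,None if q is None else np.round(q,2))
E
```

```text
B heel,yend,xend [[0.5459 0.1516 0.016 ]
 [0.4783 0.2624 0.016 ]
 [0.656  0.219  0.016 ]]
0.1290884001633296 0.12981988979792705 0.5490598347082248 0.5483008305402597
[[ 0.6495 -0.368   0.008 ]
 [ 0.7205 -0.1368  0.008 ]
 [ 0.4581 -0.0622  0.008 ]]
0.24185897257785016 0.2728415269582661 -0.2769935342264094 -0.29803282795242464
plate ctr [ 0.55376629 -0.21513993  0.008     ]
2.89 0.5 -0.22 [ 0.08  0.08  0.31  1.68 -0.03  1.38  1.71]
2.89 0.58 -0.22 [-0.1   0.26  0.52  1.51 -0.13  1.41  1.74]
-0.3 0.5 -0.22 [-0.6   0.12  1.06  1.7  -0.11  1.38 -1.4 ]
-0.3 0.58 -0.22 [-0.5   0.38  1.07  1.52 -0.34  1.44 -1.29]
1.2 0.5 -0.22 [ 0.04  0.08  0.35  1.68 -0.03  1.38  0.02]
1.2 0.58 -0.22 [-0.13  0.27  0.56  1.51 -0.14  1.41  0.06]
0 0.5 -0.22 [ 0.03  0.08  0.36  1.68 -0.03  1.38 -1.18]
0 0.58 -0.22 [-0.24  0.28  0.69  1.51 -0.18  1.41 -1.11]
3.1 0.5 -0.22 [ 0.08  0.08  0.3   1.68 -0.03  1.38  1.92]
3.1 0.58 -0.22 [-0.1   0.26  0.52  1.51 -0.13  1.41  1.95]
```

Plate yaw is about -0.285, square yaw about 0.549 (mod π). Now the wrist views.

```bash
python3 - <<'E'
from h import *
import json
out={}
for i,(p) in enumerate([[.66,-.24,.28],[.63,-.12,.28]]):
    robot.move_to(p,[np.pi,0,2.86]); robot.sleep(.2)
    s=robot.read_state(); im=read_camera('wrist'); cv2.imwrite(f'pics/wj{i}.png',im[:,:,::-1])
    out[f'wj{i}']={k:list(map(float,s[k])) for k in('eef_pos','tcp_rot')}
    print(s['time_s'],s['eef_pos'],s['wrist_force'],np.round(s['joints'],2))
json.dump(out,open('poses.json','w'))
E
```

```text
3.8417 [ 0.66017026 -0.23951797  0.2799734 ] [ 0.57993196  0.43017048 -1.03677042] [ 0.14  0.42  0.25  1.22 -0.1   1.51  1.66]
4.65 [ 0.62991414 -0.12196316  0.27985694] [-1.29306402 -0.37902886 -0.58898894] [-0.02  0.28  0.21  1.39 -0.06  1.47  1.48]
```

View pics/wj0.png

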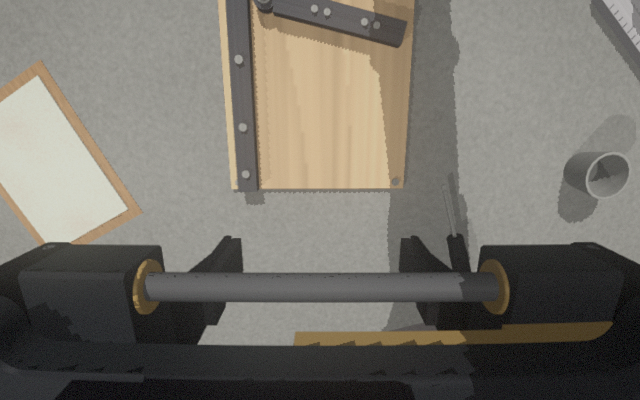

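View pics/wj1.png

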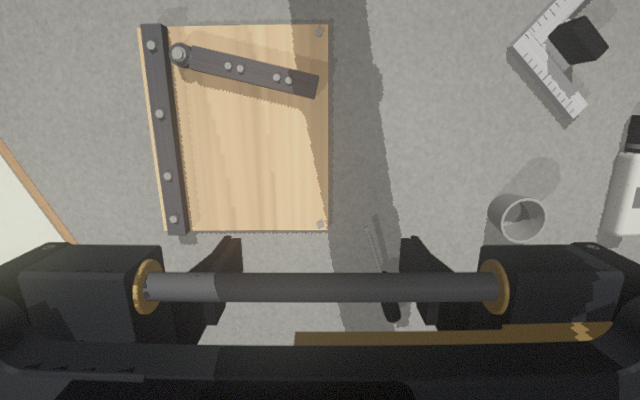

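Wrist view wj1 shows the whole plate: corners TL (137,26), TR (328,24), BR (328,233), with the rail at the left, pivot (179,54) and bar tip (317,90). I'll use wood and dark masks with line fits for the plate pose, checked against the known sizes.

```bash
cat > jig.py <<'E'
from h import *
import json
po=json.load(open('poses.json'))
def edge(im,p,q,n=40,w=7,frac=(.1,.9),chan=None):
    # subpixel strongest gradient along normals of segment p-q, robust line fit -> two points
    g=cv2.GaussianBlur(im if im.ndim==2 else cv2.cvtColor(im,cv2.COLOR_BGR2GRAY),(0,0),.8).astype(np.float32)
    p,q=np.array(p,float),np.array(q,float);d=(q-p)/np.linalg.norm(q-p);nn=np.array([-d[1],d[0]])
    off=np.arange(-w,w+.01,.25); pts=[]
    for f in np.linspace(*frac,n):
        l=p+f*(q-p)+off[:,None]*nn
        v=cv2.remap(g,l[:,0].astype(np.float32),l[:,1].astype(np.float32),cv2.INTER_LINEAR)[:,0]
        dv=np.abs(np.gradient(v)); k=dv.argmax(); pts.append(l[k])
    pts=np.array(pts)
    r=cv2.fitLine(pts.astype(np.float32),cv2.DIST_HUBER,0,.01,.01).ravel()
    res=(pts-r[2:])@np.array([-r[1],r[0]]); pts=pts[np.abs(res)<1]
    r=cv2.fitLine(pts.astype(np.float32),cv2.DIST_L2,0,.01,.01).ravel()
    t=(pts-r[2:])@r[:2]; return np.array([r[2:]+t.min()*r[:2],r[2:]+t.max()*r[:2]]),len(pts)
def wline(c,e,z):
    P=plane(c,e,z)[:,:2]; d=P[1]-P[0]; return P,d/np.linalg.norm(d)
E
python3 - <<'E'
from jig import *
im=cv2.imread('pics/wj1.png'); c=cam('wrist',po['wj1'])
sat=cv2.cvtColor(im,cv2.COLOR_BGR2HSV)[:,:,1]
L={}
for n,p,q,z,src in [('right',(328,24),(328,233),.008,sat),('top',(200,25),(328,24),.008,sat),('bot',(190,233),(328,233),.008,sat),('left',(138,28),(164,230),.008,sat),('railin',(165,25),(187,230),.026,im)]:
    e,k=edge(src,p,q); P,d=wline(c,e,z); L[n]=(P,d); print(n,k,np.round(e,1).tolist(),'ang',np.round(np.arctan2(d[1],d[0]),4))
dist=lambda a,b:[abs(float(np.cross(L[a][1],p-L[a][0][0]))) for p in L[b][0]]
print('240?',dist('left','right'),'270?',dist('top','bot'),'214?',dist('right','railin'))
crop(im,125,15,340,125,3.5,'wj1c')
im=cv2.imread('pics/wj0.png');c=cam('wrist',po['wj0']); sat=cv2.cvtColor(im,cv2.COLOR_BGR2HSV)[:,:,1]
for n,p,q,z,src in [('left',(219,10),(232,185),.008,sat),('right',(414,20),(404,185),.008,sat),('bot',(260,190),(400,188),.008,sat),('railin',(249,5),(258,185),.026,im)]:
    e,k=edge(src,p,q); P,d=wline(c,e,z); L[n]=(P,d); print(n,k,np.round(e,1).tolist(),'ang',np.round(np.arctan2(d[1],d[0]),4))
print('240?',dist('left','right'),'214?',dist('right','railin'))
E
```

```text
right 40 [[328.3, 212.1], [328.9, 44.9]] ang 2.8597
top 40 [[212.8, 24.6], [315.2, 23.1]] ang 1.2909
bot 38 [[203.8, 230.2], [314.2, 230.3]] ang 1.2882
left 37 [[142.7, 47.9], [164.1, 209.5]] ang -0.28
railin 33 [[168.7, 45.3], [187.3, 209.2]] ang -0.2801
240? [0.2350267183887249, 0.23542891514721714] 270? [0.2701941705136216, 0.27062114150828864] 214? [0.1936088017954687, 0.19325311912362703]
left 34 [[226.9, 27.0], [236.4, 167.1]] ang -0.2782
right 40 [[404.5, 168.5], [412.6, 36.5]] ang 2.8648
bot 40 [[274.0, 188.4], [386.0, 188.4]] ang 1.2897
railin 27 [[250.6, 23.0], [258.6, 155.8]] ang -0.2672
240? [0.23029576994875267, 0.23006389508521052] 214? [0.19693379599489574, 0.19542077353943288]<stdin>:7: DeprecationWarning: Arrays of 2-dimensional vectors are deprecated. Use arrays of 3-dimensional vectors instead. (deprecated in NumPy 2.0)
```

View pics/wj1c.png

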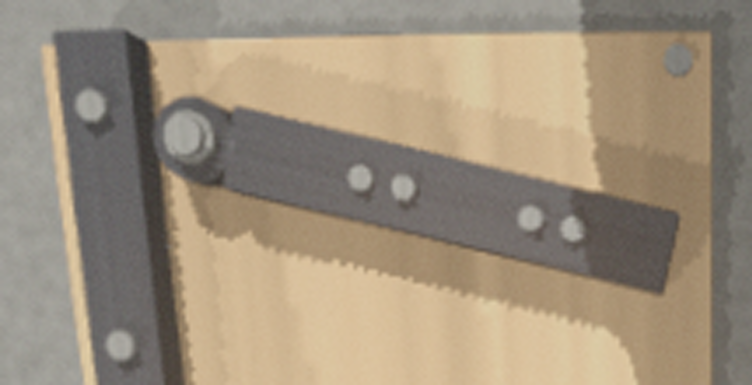

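```bash
python3 - <<'E' 2>/dev/null
from jig import *
import json
yaw=-0.280; ex=np.array([np.cos(yaw),np.sin(yaw)]);ey=np.array([-ex[1],ex[0]])
im=cv2.imread('pics/wj1.png'); c=cam('wrist',po['wj1']); c0=cam('wrist',po['wj0'])
sat=cv2.cvtColor(im,cv2.COLOR_BGR2HSV)[:,:,1]
im0=cv2.imread('pics/wj0.png');sat0=cv2.cvtColor(im0,cv2.COLOR_BGR2HSV)[:,:,1]
def m(s,p,q,z,c,ax,w=7):
    e,k=edge(s,p,q,w=w); return plane(c,e,z)[:,:2]@ax
r=m(sat,(328,24),(328,233),.008,c,ey); r0=m(sat0,(414,20),(404,185),.008,c0,ey)
t=m(sat,(200,25),(328,24),.008,c,ex); b=m(sat,(190,233),(328,233),.008,c,ex); b0=m(sat0,(260,190),(400,188),.008,c0,ex)
foot=m(im,(168.7,45.3),(187.3,209.2),.008,c,ey,3); foot0=m(im0,(250.6,23),(258.6,155.8),.008,c0,ey,3)
print('y edge +120',r,r0,'-> rail y', r.mean()-.2, r0.mean()-.2,'foot',foot,foot0)
print('x edges',t,b,b0)
xc=(t.mean()+b.mean())/2; yc=r.mean()-.12
C=xc*ex+yc*ey; cor=(xc-.085)*ex+(yc-.08)*ey
print('plate ctr',C,'corner',cor)
pv=(xc-.099)*ex+(yc-.06)*ey
print('pivot px pred top',proj(c,[[*pv,.026]]), 'plate corners',proj(c,[[*(C+a*ex+b*ey),.008] for a,b in((-.135,-.12),(-.135,.12),(.135,.12),(.135,-.12))]).round(1).tolist())
# bar tip tri
i=cam('side');
tip=plane(c,[(125+662/3.5,15+293/3.5)],.026)[0,:2]; v=tip-pv; v=np.array([v@ex,v@ey]); print('tip plate-rel pivot',v, 'angle',np.arctan2(v[0],v[1])-np.arctan2(14,170), np.hypot(*v))
# two-view heights: bar tip wj1/wj0, plate corner BR
print(tri(c,(125+662/3.5,15+293/3.5),c0,(401,47)))
print(tri(c,(328,231),c0,(403,188)))
json.dump(dict(yaw=yaw,cor=cor.tolist()),open('jig.json','w'))
crop(im0,210,0,430,60,3.5,'wj0c')
E
```

```text
y edge +120 [0.06802508 0.06843271] [0.06802468 0.06749001] -> rail y -0.13177110232193498 -0.13224265382213787 foot [-0.13319052 -0.13260158] [-0.13284779 -0.13113325]
x edges [0.45731878 0.45730976] [0.72751563 0.72793117] [0.72744564 0.72760928]
plate ctr [ 0.55513621 -0.21350083] corner [ 0.45133805 -0.26689503]
pivot px pred top [[180.42885804  53.95903595]] plate corners [[136.6, 27.0], [328.8, 23.2], [328.4, 229.9], [163.9, 230.3]]
tip plate-rel pivot [0.05398148 0.1615324 ] angle 0.24034806463025243 0.170313581398151
(array([ 0.54040611, -0.10335811,  0.0225586 ]), np.float64(0.001277370534610176))
(array([ 0.71699556, -0.13631122,  0.0123271 ]), np.float64(0.0016585938690316369))
```

View pics/wj0c.png

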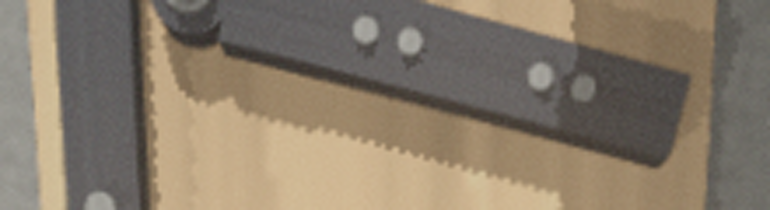

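The jig checks agree: plate 270.2 mm long, rail foot within 1 mm of the expected line, bar length 170.3 mm at 0.24 rad, two-view heights 22.6 and 12.3 mm against 26 and 8. Now the square.

```bash
python3 - <<'E'
from h import *
import json
out=json.load(open('poses.json'))
for i,(p) in enumerate([[.60,.19,.25],[.64,.27,.25]]):
    robot.move_to(p,[np.pi,0,0.549-np.pi]); robot.sleep(.2)
    s=robot.read_state(); im=read_camera('wrist'); cv2.imwrite(f'pics/ws{i}.png',im[:,:,::-1])
    out[f'ws{i}']={k:list(map(float,s[k])) for k in('eef_pos','tcp_rot')}
    print(s['time_s'],s['eef_pos'],np.round(s['joints'],2))
json.dump(out,open('poses.json','w'))
a=cv2.imread('pics/ws0.png');b=cv2.imread('pics/ws1.png');cv2.imwrite('pics/ws.png',np.vstack([a[:260],b[:260]]))
E
```

```text
6.0917 [0.60075706 0.1878889  0.2501296 ] [-0.31  0.27 -0.04  1.47  0.01  1.41  1.76]
6.7917 [0.64039846 0.26818448 0.25040761] [-0.39  0.41 -0.07  1.28  0.03  1.45  1.67]
```

View pics/ws.png

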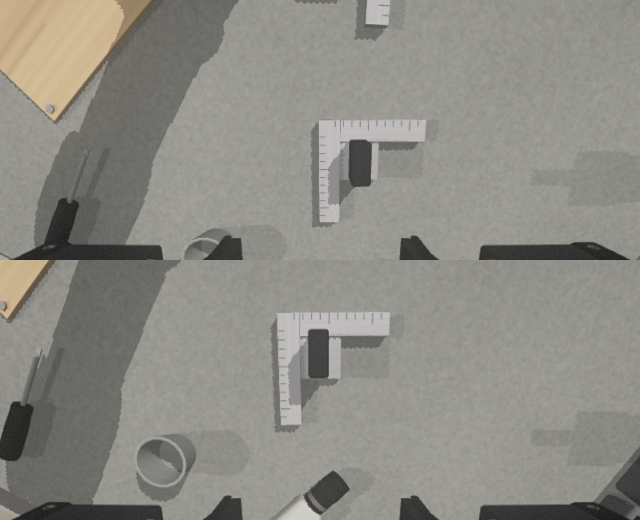

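The views show the square with its heel at (319,121) in ws0 and (277,53) in ws1. The grip is the black block at (360,163) / (318,93). I'll fit the outer top edges and the grip's top.

```bash
python3 - <<'E' 2>/dev/null
from jig import *
res=[]
for n,(h,x,y) in {'ws0':((319.5,121),(319.5,222),(426,121)),'ws1':((277.5,53),(282,165),(389,53))}.items():
    im=cv2.imread(f'pics/{n}.png'); c=cam('wrist',po[n])
    e1,k1=edge(im,h,x,w=4); e2,k2=edge(im,h,y,w=4)
    P,d=wline(c,e1,.016);Q,f=wline(c,e2,.016)
    a1=np.arctan2(d[1],d[0]);a2=np.arctan2(f[1],f[0])
    s=np.linalg.solve(np.c_[d,-f],Q[0]-P[0]); H=P[0]+s[0]*d
    print(n,k1,k2,'yaws',a1%np.pi,(a2-np.pi/2)%np.pi,'heel',H)
    hp=cv2.undistortPoints  # noqa
    g=cv2.cvtColor(im,cv2.COLOR_BGR2GRAY); x0,y0=int(h[0]),int(h[1]); r=(g[y0:y0+90,x0+18:x0+75]<60).astype(np.uint8)
    num,lab,st,ct=cv2.connectedComponentsWithStats(r); k=1+st[1:,4].argmax(); print('grip blob',st[k]+[x0+18,y0,0,0,0])
    px=proj(c,[[*H,.016]])[0]; res.append((c,px,H))
    crop(im,x0-15,y0-10,x0+125,y0+115,4,n+'c')
print('heel tri',tri(res[0][0],res[0][1],res[1][0],res[1][1]))
yaw=.549
for c,px,H in res: print('grip',H+Ro.from_euler('z',yaw).as_matrix()[:2,:2]@[.048,.048])
E
```

```text
ws0 39 38 yaws 0.5440362922065387 0.5494075083698471 heel [0.54476123 0.15170669]
grip blob [350 177   2   4   5]
ws1 40 40 yaws 0.5520603367721539 0.5540724345226171 heel [0.54551412 0.15120575]
grip blob [327 101   1   3   3]
heel tri (array([0.54515286, 0.15150932, 0.01654418]), np.float64(0.0008955626664299867))
grip [0.56065943 0.21770099]
grip [0.56141231 0.21720005]
```

View pics/ws0c.png

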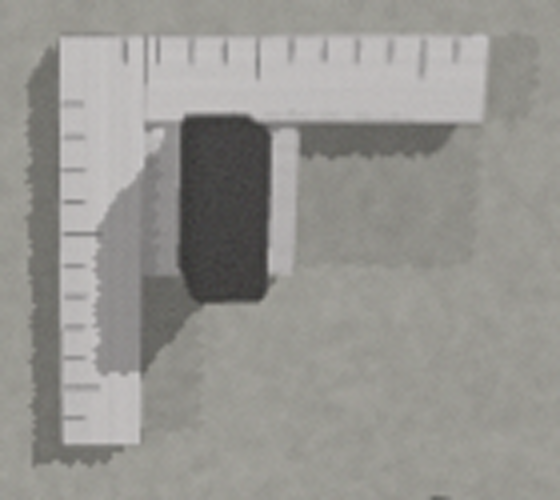

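View pics/ws1c.png

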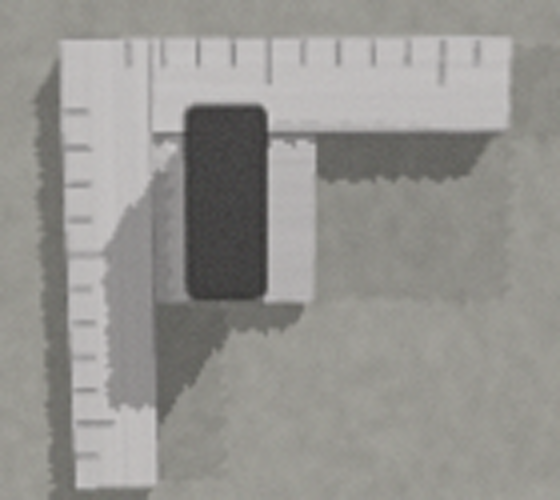

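```bash
python3 - <<'E' 2>/dev/null
from jig import *
print('grip top corner tri',tri(cam('wrist',po['ws0']),(349.75,140.25),cam('wrist',po['ws1']),(308.75,69.5)))
g=np.array([.561,.2175]); r=[np.pi,0,.550-np.pi]
move_gripper(.62,40)
robot.move_to([*g,.10],r)
print(robot.servo_line([*g,.022],vel=.08,contact_N=8))
s=robot.read_state(); print(s['time_s'],s['eef_pos'],s['wrist_force'])
move_gripper(0,40); s=robot.read_state(); print(s['time_s'],s['eef_pos'],s['wrist_force'],'width mm',s['opening']*87)
robot.servo_line([*g,.11],vel=.12); robot.sleep(.2)
s=robot.read_state(); print(s['time_s'],s['eef_pos'],s['wrist_force'],s['opening']*87)
for n in('wrist','side','scene'): cv2.imwrite(f'pics/{n}_lift.png',read_camera(n)[:,:,::-1])
E
```

```text
grip top corner tri (array([0.54507545, 0.19456858, 0.03828798]), np.float64(0.001637301967742633))
False
9.5583 [0.56154365 0.21772068 0.02265194] [-0.28648464 -0.00059981  0.15063001]
10.2167 [0.56113534 0.21734144 0.02208722] [-9.15938629e-01 -6.20548954e-01  2.63372545e-04] width mm 21.574501046535477
11.3 [0.56038094 0.21725098 0.10891743] [-0.40538854  0.30318691 -3.40879257] 21.8200844002738
```

View pics/wrist_lift.png

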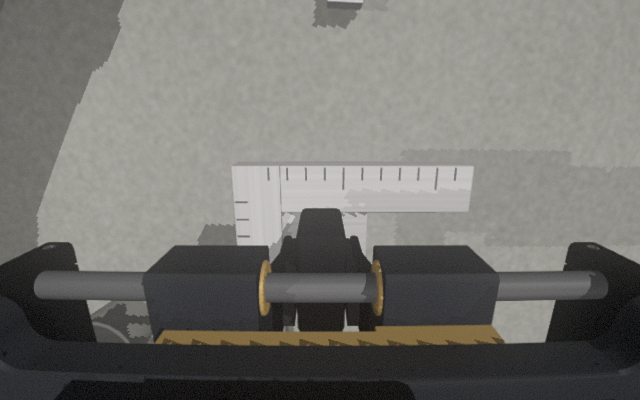

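View pics/side_lift.png

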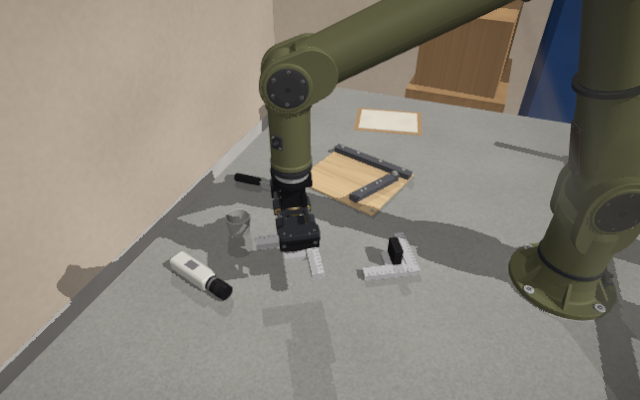

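The square is lifted: 21.8 mm between the fingers and 3.4 N on the wrist, matching 0.35 kg, with the wrist view level. I'll measure its in-hand yaw from the outer top edge ((235,163)–(472,166)), then carry it over the jig.

```bash
cat > hold.py <<'E'
from jig import *
J=json.load(open('jig.json')); 
def frame(yaw=J['yaw']):
    ex=np.array([np.cos(yaw),np.sin(yaw)]); return ex,np.array([-ex[1],ex[0]])
ex,ey=frame(); cor=np.array(J['cor'])
def st(tag=''):
    s=robot.read_state(); p=np.array(s['eef_pos']); f=np.array(s['wrist_force']); d=p[:2]-cor
    print(tag,'t%.2f'%s['time_s'],'heel xy mm',np.round([1e3*(d@ex)-48,1e3*(d@ey)-48],2),'z %.2f'%(p[2]*1e3),'F plate',np.round([f[:2]@ex,f[:2]@ey,f[2]],2),'Mz %.3f'%s['ft_torque'][2],'rot',np.round(s['tcp_rot'],4),'open %.2f'%(s['opening']*87))
    return s
def tgt(x,y,z): # heel offset mm in plate frame -> tcp
    return [*(cor+ex*(x+48)/1e3+ey*(y+48)/1e3),z]
E
python3 - <<'E' 2>/dev/null
from hold import *
im=cv2.imread('pics/wrist_lift.png'); s=dict(eef_pos=[0.56038094,0.21725098,0.10891743],tcp_rot=robot.read_state()['tcp_rot'])
print('now rot',s['tcp_rot'])
c=cam('wrist',s)
for z in (.1029,):
  e,k=edge(im,(235,163),(472,166),w=5,frac=(.05,.95)); P,d=wline(c,e,z); print(k,e,'yaw',(np.arctan2(d[1],d[0])-np.pi/2)%np.pi,'tool',(s['tcp_rot'][2])%np.pi)
  n=np.array([np.cos(.55),np.sin(.55)]); print('outer -x face dist from tcp',(P-np.array(s['eef_pos'][:2]))@n)
e,k=edge(im,(233,170),(236,240),w=4);P,d=wline(c,e,.1029);n=np.array([-np.sin(.55),np.cos(.55)]);print(e,'yaw',np.arctan2(d[1],d[0])%np.pi,'-y face',(P-np.array(s['eef_pos'][:2]))@n)
robot.move_to(tgt(55,25,.13),[np.pi,0,J['yaw']+np.pi]); robot.servo_line(tgt(55,25,.05),vel=.1); robot.sleep(.3)
st('above'); cv2.imwrite('pics/w_above.png',read_camera('wrist')[:,:,::-1])
E
```

```text
now rot [ 3.14145536e+00 -8.85619736e-04 -2.59161265e+00]
38 [[246.82153062 165.42250374]
 [460.15632809 165.35580129]] yaw 0.5515274514040049 tool 0.5499800081825139
outer -x face dist from tcp [-0.04795966 -0.0481328 ]
[[231.7793679  177.05107669]
 [235.82711582 232.98343025]] yaw 0.5451964991290967 -y face [-0.04697763 -0.04713116]
above t14.32 heel xy mm [55.33 25.02] z 50.55 F plate [ 0.2   0.09 -3.55] Mz 0.026 rot [3.1415e+00 9.0000e-04 2.8617e+00] open 21.51
```

View pics/w_above.png

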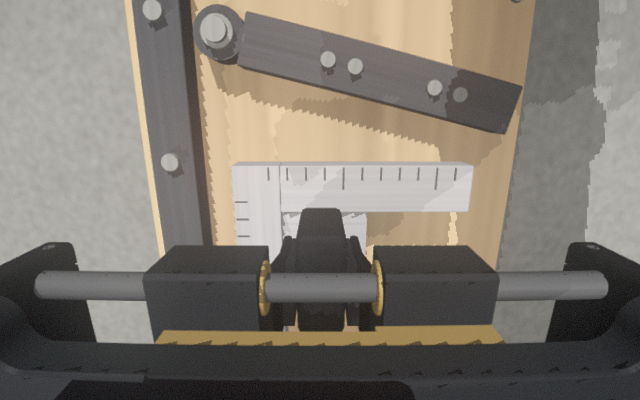

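The in-hand pose is as expected: faces 48 and 47 mm from the grip, yaw within 2 mrad. The square at (235–472,163) clears the bar (tip (512,130)) and the rail. Lowering until contact.

```bash
python3 - <<'E' 2>/dev/null
from hold import *
print(robot.servo_line(tgt(55,25,.026),vel=.03,contact_N=3)); robot.sleep(.2); st('down')
print(robot.servo_line(tgt(55,-4,robot.read_state()['eef_pos'][2]),vel=.03,contact_N=5)); st('rail'); robot.sleep(.2);st('rail')
cv2.imwrite('pics/w_rail.png',read_camera('wrist')[:,:,::-1])
E
```

```text
True
down t15.22 heel xy mm [54.67 25.04] z 30.04 F plate [-0.02 -0.11  5.67] Mz 0.029 rot [ 3.1416e+00 -9.0000e-04  2.8617e+00] open 21.78
True
rail t15.53 heel xy mm [54.63 25.08] z 30.03 F plate [0.87 0.8  4.52] Mz 0.024 rot [ 3.1389e+00 -1.7000e-03  2.8627e+00] open 21.85
rail t15.73 heel xy mm [54.61 25.07] z 30.00 F plate [0.75 0.17 5.24] Mz 0.009 rot [ 3.1391e+00 -1.7000e-03  2.8628e+00] open 21.78
```

View pics/w_rail.png

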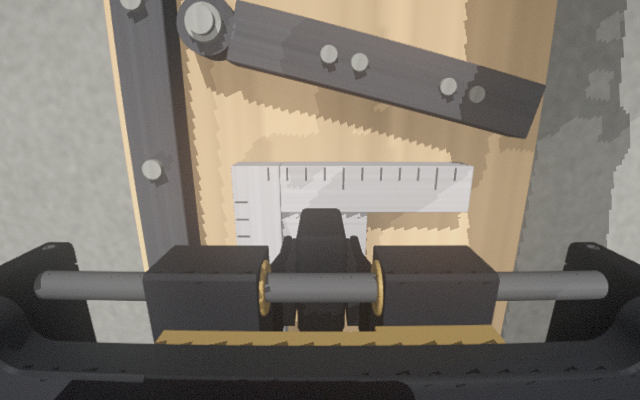

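It landed at z = 30.0 mm, exactly plate height, with no tilt. The wrist now pushes down about 9 N, and friction tripped the contact stop. I'll ease the downward force and slide with a higher threshold.

```bash
python3 - <<'E' 2>/dev/null
from hold import *
R=[np.pi,0,J['yaw']+np.pi]
robot.servo_line(tgt(54.6,25,.0303),vel=.02,rotation=R); robot.sleep(.15); st('eased')
print(robot.servo_line(tgt(54.6,-4,.0303),vel=.03,contact_N=9)); st('rail'); robot.sleep(.2);st('rail')
cv2.imwrite('pics/w_rail2.png',read_camera('wrist')[:,:,::-1])
E
```

```text
eased t16.18 heel xy mm [54.46 25.08] z 30.04 F plate [0.43 1.3  0.04] Mz 0.012 rot [ 3.1415e+00 -3.0000e-04  2.8616e+00] open 21.86
False
rail t17.30 heel xy mm [54.2  -1.55] z 30.16 F plate [-2.36  5.11  0.9 ] Mz 0.036 rot [ 3.1385e+00 -1.3000e-03  2.8630e+00] open 21.38
rail t17.50 heel xy mm [54.19 -1.59] z 30.14 F plate [-1.55  6.03  1.22] Mz 0.030 rot [ 3.1385e+00 -1.3000e-03  2.8629e+00] open 21.71
```

View pics/w_rail2.png

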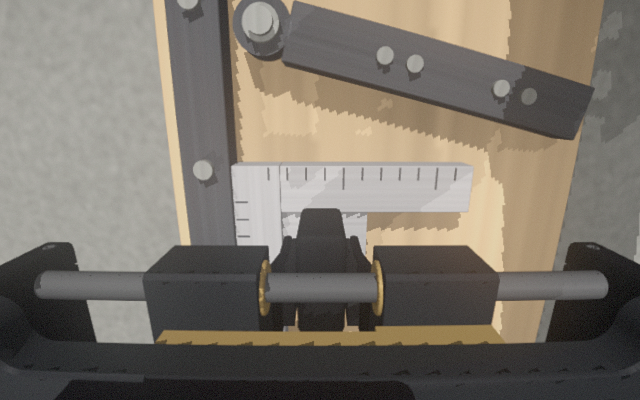

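The outer face is up against the rail at y = -1.6 mm (within calibration), with 6 N on it. Now push along -x to swing the bar out until the pivot boss stops it.

```bash
python3 - <<'E' 2>/dev/null
from hold import *
print(robot.servo_line(tgt(5,-4,.0303),vel=.06,contact_N=15)); st('near'); 
print(robot.servo_line(tgt(-4,-4,.0303),vel=.02,contact_N=14)); st('x'); robot.sleep(.2);st('x')
cv2.imwrite('pics/w_x.png',read_camera('wrist')[:,:,::-1])
cv2.imwrite('pics/sc_x.png',read_camera('scene')[120:250,160:340][:,:,::-1].repeat(4,0).repeat(4,1))
E
```

```text
False
near t18.52 heel xy mm [ 7.18 -1.65] z 30.88 F plate [ 2.54  6.3  -3.08] Mz 0.030 rot [3.139  0.0044 2.8628] open 21.74
False
x t19.12 heel xy mm [ 0.28 -1.67] z 31.23 F plate [ 8.46  6.56 -5.27] Mz -0.049 rot [3.1394 0.0088 2.8627] open 21.92
x t19.32 heel xy mm [ 0.28 -1.63] z 31.25 F plate [ 7.85  6.81 -5.46] Mz 0.002 rot [3.1393 0.0087 2.8627] open 21.63
```

View pics/w_x.png

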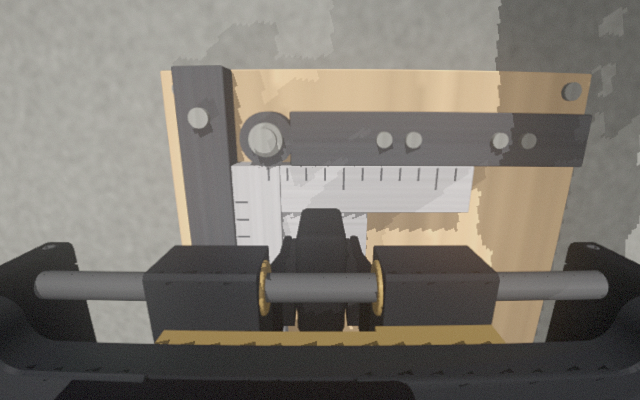

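View pics/sc_x.png

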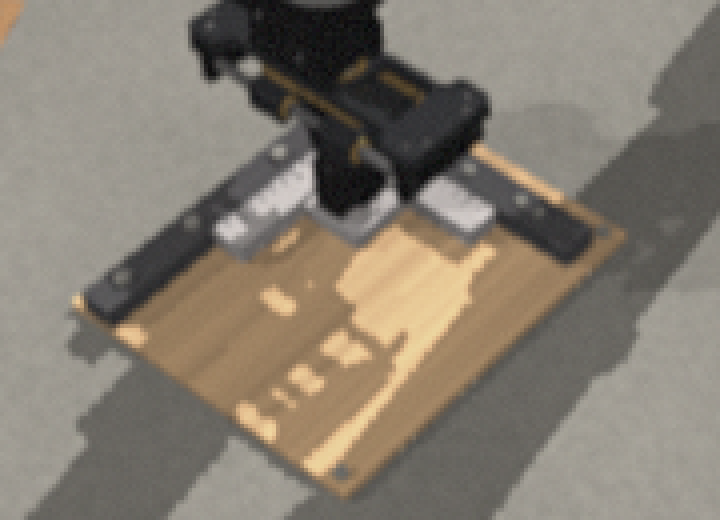

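The wrist view shows the bar pushed square, its lower edge (290–585,165) parallel to the square's edge at 163, with the heel at the pivot. However, z has risen to 31.25 mm with a tilt of about 0.009 rad, so the square isn't flat. I'll cancel the tilt and press down.

```bash
python3 - <<'E' 2>/dev/null
from hold import *
R0=np.array([np.pi,0,J['yaw']+np.pi])
robot.servo_line(tgt(-4,-4,.0285),vel=.02,rotation=R0+[.002,-.0087,-.001]); robot.sleep(.2); st('a')
robot.servo_line(tgt(-5,-4.5,.0270),vel=.02,rotation=R0+[.002,-.0087,-.001]); robot.sleep(.2); st('b')
cv2.imwrite('pics/w_b.png',read_camera('wrist')[:,:,::-1])
E
```

```text
a t19.88 heel xy mm [ 0.48 -1.67] z 30.09 F plate [ 7.46  6.23 -1.23] Mz 0.100 rot [3.1413e+00 2.0000e-04 2.8622e+00] open 21.56
b t20.32 heel xy mm [ 0.54 -1.61] z 30.00 F plate [6.63 7.32 5.15] Mz 0.027 rot [3.1407e+00 2.1000e-03 2.8626e+00] open 21.55
```

Now flat: z = 30.00 with 9 N downward and pitch 0.002. Next, push further in x to see whether it stalls against the pivot boss.

```bash
python3 - <<'E' 2>/dev/null
from hold import *
R0=np.array([np.pi,0,J['yaw']+np.pi])
R=R0+[.002,-.010,-.002]
robot.servo_line(tgt(-6,-5,.0280),vel=.02,rotation=R); robot.sleep(.2); st('c')
robot.servo_line(tgt(-8,-5,.0275),vel=.02,rotation=R+[0,-.002,0]); robot.sleep(.2); st('d')
robot.servo_line(tgt(-10,-5,.0270),vel=.02,rotation=R+[0,-.004,0]); robot.sleep(.2); s=st('e')
im=read_camera('wrist')[:,:,::-1].copy(); cv2.imwrite('pics/w_e.png',im); crop(im,160,60,600,250,1.8,'w_ec')
json.dump({k:list(map(float,s[k])) for k in('eef_pos','tcp_rot')},open('pe.json','w'))
cv2.imwrite('pics/sd_e.png',read_camera('side')[:,:,::-1])
E
```

```text
c t20.82 heel xy mm [ 0.35 -1.7 ] z 30.39 F plate [10.03  7.42 -0.69] Mz 0.093 rot [3.1405e+00 2.6000e-03 2.8619e+00] open 21.59
d t21.27 heel xy mm [ 0.31 -1.69] z 30.41 F plate [12.55  7.77 -2.97] Mz 0.096 rot [3.1409 0.0047 2.8621] open 21.65
e t21.73 heel xy mm [ 0.2  -1.69] z 30.55 F plate [15.85  8.91 -3.53] Mz 0.081 rot [3.1411 0.0066 2.8622] open 21.66
```

View pics/w_ec.png

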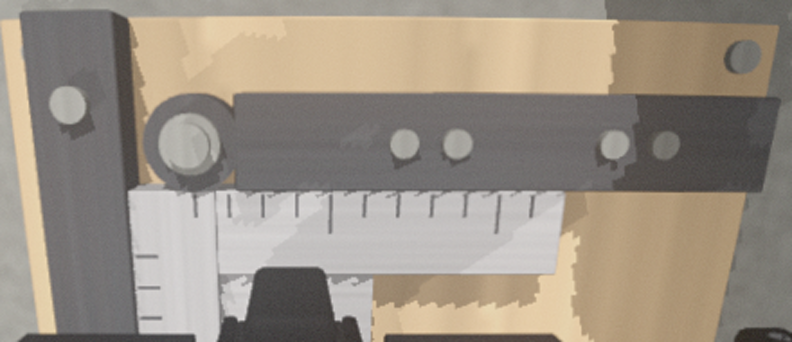

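x stalls at 0.2–0.5 mm while the force rises from 6.6 to 15.9 N, so the heel is home on the pivot. Now settle to a flat, moderate press and measure the bar, square and rail angles.

```bash
python3 - <<'E' 2>/dev/null
from hold import *
R0=np.array([np.pi,0,J['yaw']+np.pi])
R=R0+[.002,-.013,-.001]
robot.servo_line(tgt(-6.5,-5,.0270),vel=.02,rotation=R); robot.sleep(.3); s=st('f')
im=read_camera('wrist')[:,:,::-1].copy(); cv2.imwrite('pics/w_f.png',im); crop(im,160,60,600,250,1.8,'w_fc')
json.dump({k:list(map(float,s[k])) for k in('eef_pos','tcp_rot')},open('pe.json','w'))
E
cat > chk.py <<'E'
from hold import *
im=cv2.imread('pics/w_f.png'); c=cam('wrist',json.load(open('pe.json')))
for n,p,q,z,w,perp in [('bar outer',(292,112),(588,114),.026,4,1),('bar inner free end',(478,166),(580,166),.026,4,1),('bar/sq line',(292,165),(470,166),.026,4,1),('rail outer top',(172,70),(186,240),.026,4,0),('plate top edge',(240,69),(580,73),.008,4,1)]:
    e,k=edge(im,p,q,w=w,frac=(.06,.94)); P,d=wline(c,e,z); a=np.arctan2(d[1],d[0])-perp*np.pi/2
    a=(a+np.pi/2)%np.pi-np.pi/2
    P=P-cor; print(n,k,np.round(e,1).tolist(),'yaw %.4f'%a,'dev from plate %.4f'%(a-J['yaw']),'plate xy mm',np.round(1e3*np.c_[P@ex,P@ey],1).tolist())
E
python3 chk.py 2>/dev/null
```

```text
f t22.45 heel xy mm [ 0.44 -1.67] z 30.07 F plate [9.49 9.34 1.69] Mz -0.022 rot [3.1405e+00 7.0000e-04 2.8630e+00] open 21.71
bar outer 39 [[309.8, 109.9], [563.6, 112.3]] yaw -0.2778 dev from plate 0.0022 plate xy mm [[-28.2, 41.4], [-28.5, 171.7]]
bar inner free end 40 [[484.1, 166.3], [573.9, 166.2]] yaw -0.2714 dev from plate 0.0086 plate xy mm [[-0.2, 133.3], [-0.6, 183.2]]
bar/sq line 39 [[302.7, 165.6], [459.3, 165.7]] yaw -0.2774 dev from plate 0.0026 plate xy mm [[-0.2, 37.5], [-0.4, 119.9]]
rail outer top 40 [[171.3, 80.3], [188.5, 229.5]] yaw -0.2776 dev from plate 0.0024 plate xy mm [[-42.7, -26.7], [35.5, -26.5]]
plate top edge 37 [[260.4, 67.6], [544.3, 70.8]] yaw -0.2790 dev from plate 0.0010 plate xy mm [[-50.4, 14.5], [-50.5, 169.9]]
```

View pics/w_fc.png

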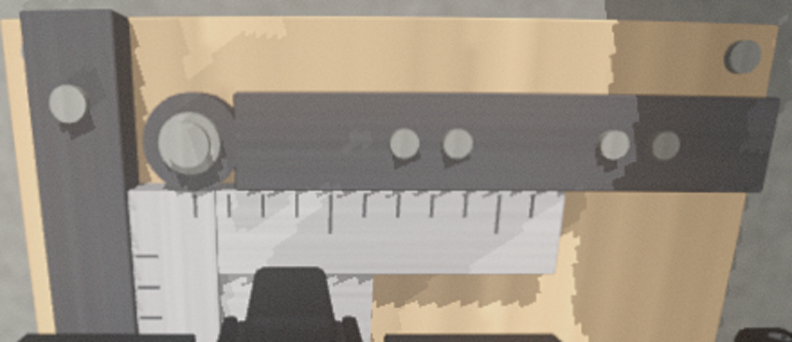

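The bar's outer edge and the rail's outer edge agree to 0.2 mrad relative to each other. The bar's inner face is at x ≈ -0.3 mm and the square is flat and firmly pressed. One steadiness check plus a scene picture, then hand in if it holds.

```bash
python3 - <<'E' 2>/dev/null
from hold import *
robot.sleep(.8); s=st('steady'); cv2.imwrite('pics/sc_end.png',read_camera('scene')[:,:,::-1])
f=s['wrist_force']
if min(np.dot(f[:2],ex),np.dot(f[:2],ey))>6 and f[2]>0: robot.hand_in(); print('handed in'); st()
E
```

```text
steady t23.30 heel xy mm [ 0.45 -1.66] z 30.08 F plate [8.91 7.78 2.67] Mz 0.038 rot [3.1405e+00 8.0000e-04 2.8630e+00] open 21.59
the job is handed in; nothing more can be done
handed in
the job is handed in; nothing more can be done
```

View pics/sc_end.png

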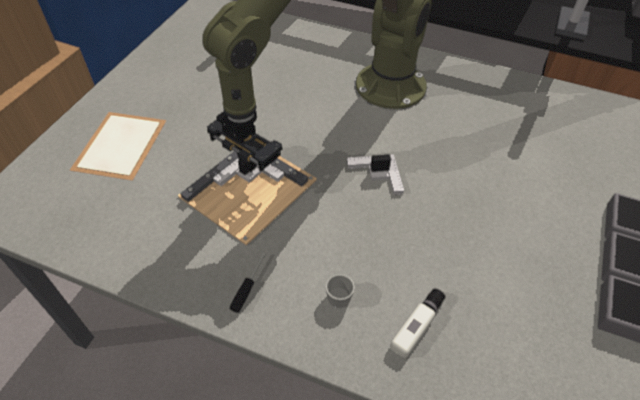

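I gripped the leftmost square (B) by its black grip, set it flat on the plate, slid it against the rail, and pushed the bar out until the heel stopped on the pivot boss. The job was handed in at about 23 s with the square still gripped and pressed.

**Last checks**
- **Press:** about 8.9 N towards the bar and pivot, 7.8 N towards the rail, and roughly 6 N down on the plate.
- **Flatness:** the tool sat at 30.1 mm against 30.0 expected, with tilt about 1 mrad.
- **Squareness:** the outer edges of the bar and the rail measured square to each other within 0.2 mrad, and the bar's inner face was about 0.3 mm from the corner's line.
- **Heel home:** when I pushed harder (6.6 to 15.9 N), it moved less than 0.4 mm.
- **Bystanders:** the probe, cup, screwdriver and the other square look unmoved in the final scene picture.

**Checks that disagreed**
- **Grip top:** one two-view height of the grip's top came out at 38 mm instead of 59, probably from a badly picked corner. The scene/side views and the 21.8 mm jaw width confirmed the grasp.
- **Bar's free inner edge:** a short fit on it read 8.6 mrad off, while the longer outer-edge fit read 2.2 mrad.
- **Rail offset:** the tool position put the rail contact 1.7 mm past its measured line, within the calibration.
- **Lift and tilt:** the square lifted and tilted slightly during the push. I corrected this before the final checks.

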